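# Slide the angle bracket under the jig's bridge

## Robot

A 7-joint arm with a two-finger parallel gripper is mounted at the origin on the work surface. World frame = base frame: x ahead of the robot, y to its left, z up, the work surface at z = 0. Lengths are in m, angles in degrees, forces in N, time in s.
With the tool pointing down it reaches from about 0.425 to 0.875 m from the base axis. Payload 4.7 kg.
Tool frame: the origin (TCP) lies at the very end of the fingers, on their centre line; the grasp point (between the pads) lies 19 mm behind it; z points along the fingers, y is the line along which they close (so a half turn about z gives the same grasp; the last joint's range is limited). The gripper opens to 87 mm and grips with 3 to 60 N. Pads are 19 mm wide; open, the fingers measure 117 mm over their backs; the gripper's body (75 mm by 190 mm) begins 51 mm behind the grasp point.
Start: joints at [-63.535, 18.392, -4.016, 83.108, 1.295, 78.541, -3.26], TCP at [0.281, 0.586, 0.223] pointing down, gripper open.
Joint ranges: [-163.93, 163.93], [-17.29, 119.83], [-79.2, 71.16], [3.27, 140.29], [-89.18, 269.18], [5.43, 117.66], [-154.24, 154.24]. Speed limits (degrees/s): [147.25, 147.25, 180, 180, 180, 180, 180].

## Interface

Orientations are given as [roll, pitch, yaw] about the fixed x, y, z axes, in that order (R = Rz(yaw) Ry(pitch) Rx(roll)).
In Python, from cell import get_obs, read_camera, sign_off, silhouettes gives the robot as it stands.
- The arm moves only by the tool play_rows, never from a script. Its argument "steps" is a list that holds one entry, the list of rows, each a list of 7 numbers: the shift along the tool's x, y, z in m, then the turn, a rotation vector about the tool's x, y, z in rad, then the finger opening in m, from 0 to 0.087. A call has 1 to 12 rows; each row shifts and turns the commanded pose from where the row before left it, along the tool's axes as they then stand; what a row does not reach is not made up. A row lasts 1/10 s, in which the tool goes at most 50 mm and 8.59 degrees, less where a joint would pass 70% of its speed; a pose out of reach is approached as far as the arm can. A call is refused whole if a number of a shift passes 0.05 or a number of a turn 0.15, either way. A call with a gripper value outside its range is refused whole. The fingers move at their own pace and stop on an object; "force" is the grip in N (left out, the last holds). Time passes only in rows, so rows that do not move let the fingers close. It gives the time, the measured TCP pose, the force, the opening and the grip force at its end, in the units of the state.
- get_obs(): the state, without advancing time (a new reading comes with each control period).
- read_camera(name): name is "side" or "top" or "wrist"; returns a dict with "frame" (420x560x3 uint8, red, green, blue), "intrinsics" (3x3 intrinsics, pixels), "view" (4x4, takes a point from world to camera coordinates). Camera axes: x right, y up, looking along -z (the intrinsics and any distortion apply to the point x, -y, -z); pixel columns grow to the right and rows downward; lengths in m; the calibration is good to about 2 mm. The wrist camera is an equidistant fisheye: a pixel r from the principal point sees the ray r / f radians off the axis. A picture is of the moment at which its call begins. There is no depth.
- sign_off(): hands the job in; it is judged then, once.
Trained networks look in the newest picture that a camera, given by its name, has taken for a name from the list of things; names that differ only in an ending like _2 or _b are one class to them, and where a whole thing is asked for, a point or a joint stands for the part that bears it (a point fixed in the world has none). Each returns a list of dicts, best first, with "p" (0 to 1); they miss things now and then, are a little off and sometimes report something else, mostly with a low value. They report only what shows in the picture. A call takes as long as a camera call. They do not tell look-alikes from the thing itself.
- silhouettes(camera, name): "pixels" (420x560 bool, what is visible of it) and "extent" ([left, top, right, bottom] in pixels, round what is visible of it).
The state is a dict: "time_s": time; "qpos": joint angles; "joint_velocities": joint speeds; "effort": joint torques, N m; "tool_pos": TCP position; "tool_rot": TCP orientation; "force": force on the tool from outside, world axes, zero at the start; "wrist_torque": the same for the moment, N m; "grip_width": finger opening in m; "grasp_force": force on a finger pad.
Only numpy, scipy, OpenCV 4.12 (cv2) and the standard library are available. Lean on these libraries where they do the work, as an engineer would, in place of code of your own. Each camera call takes 0.05 s, during which the arm holds its last target. There are 200 camera calls.

## Task

Load the welding jig: push the steel angle bracket along the table, upright end last, so that its flat foot slides under the jig's low bridge and its front edge ends squarely against the stop behind it. Only push it: keep its foot flat on the table all the way, never lifting or tipping it, and leave the hammer, disc, collar and carton where they are. Then back off from it.

Things in the scene. Friction and masses are not known exactly. Their poses are not given: they have to be found in the camera images.
- jig: Aluminium welding jig fixed to the table; place and heading vary. Origin on the table, on the lane's centre line under the middle of the bridge; x is the direction in which the bracket slides in, z up. Two parallel rails, 16 mm high, 20 mm wide, x -20 to +65 mm, with inner faces 68 mm apart (y +34 and -34 mm), carry the bridge.
- bridge_under (a point): middle of the bridge's underside, 16 mm above the table. The bridge is a flat bar across the rails, jig x -20 to +20 mm, 108 mm wide, top at 30 mm, bolt heads to 36 mm.
- mouth (a point): middle of the lane's entry on the table, jig x = -40 mm. Here two lead-in cheeks, 20 mm high, stand 92 mm apart and narrow to 68 mm at jig x = -20 mm; their backs reach 53 mm from the centre line.
- stop_face (a point): middle of the foot of the stop's face, on the table, jig x = +45 mm. The stop is a block across the lane, 28 mm high, bolt heads to 34 mm.
- bracket: Loose L-shaped steel angle bracket, 0.6 to 0.95 kg. Origin at the centre of its foot's underside; x points from the upright to the foot's front edge, z up. Foot: flat plate 110 mm long (x), 60 wide (y), 12 thick. Upright: plate 8 mm thick, 60 wide, at the rear end (x -55 to -47 mm), up to 50 mm above the table, rear face flush with the foot's. It slides with under 10 N.
- foot_front (a point): middle of the lower front edge of the bracket's foot (bracket x = +55 mm). At the start it is 20 to 60 mm short of the mouth; the bracket is up to 20 mm beside the lane's centre line and turned up to 0.2 rad from it. Fully home it is at the stop's face.
- push_face (a point): middle of the flat rear face of the bracket (60 mm wide, 50 mm high), 25 mm above the table
- hammer: bystander: hand hammer lying on the table beyond the jig, about 0.25 m long
- disc: bystander: flat steel disc 96 mm across, 8 mm thick, on the robot's side of the jig; origin at the centre of its underside
- collar: bystander: dark steel collar, 72 mm outside, 40 mm bore, 22 mm high; origin at the centre of its underside
- carton: bystander: closed cardboard carton 130 x 90 x 50 mm, beyond the stop; origin at the centre of its underside
Mind the look-alikes: they are no part of the job. Several things have the shape of the bracket; the one meant has the colours described above.

How it is judged:
By the outcome, as a careful person would: the job done as asked, in the order asked, and still so for the second after the job is handed in, with the robot touching nothing.
It also fails if it takes over 64 s, if anything falls off the work surface, if the arm or the gripper's body presses on something with over 40 N, if the wrist force passes 120 N, or if a joint passes its speed limit or range.

## Working session

There is one attempt and no reset: what is moved stays moved. The work goes in short steps, Python scripts to look and compute and a tool call to move; the robot and the scene stay as the last step left them, time stands still between calls to the robot, and variables do not carry over. Pictures are saved under pics/ and viewed, at most 10 in all, crops included, and the job is handed in when it is done.

Besides the shell and the picture viewer there is one more tool, called as name(argument=value, ...), one argument or row to a line, values as JSON. play_rows: Moves the arm, as the interface text tells. Its arguments: {"type":"object","properties":{"steps":{"type":"array","items":{"type":"array","items":{"type":"array","items":{"type":"number"}}}},"force":{"type":"number"}},"required":["steps"]}

```bash
mkdir -p pics; cat > h.py <<'E'
import numpy as np, cv2
from cell import *
def save(n,f): cv2.imwrite(n,cv2.cvtColor(f,cv2.COLOR_RGB2BGR))
E
python3 - <<'E'
from h import *
import pickle
d={}
fr=[]
for c in("side","top"):
    r=read_camera(c); d[c]=r; fr.append(r["frame"])
    print(c,r["intrinsics"].tolist(),np.round(r["view"],4).tolist())
    for n in("jig","bracket","disc","collar","carton","hammer"):
        s=silhouettes(c,n); print(n,[(round(x["p"],2),[int(v) for v in x["extent"]]) for x in s]); d[c,n]=s
    save(f"pics/{c}.png",r["frame"])
pickle.dump(d,open("d.pkl","wb"))
o=get_obs();print({k:np.round(o[k],3).tolist() for k in("time_s","tool_pos","tool_rot","force")})
E
```

```text
side [[464.95546554818895, 0.0, 275.1139057645814], [0.0, 464.95546554818895, 209.40020142979188], [0.0, 0.0, 1.0]] [[0.7574, -0.6526, -0.0188, -0.351], [0.4508, 0.5019, 0.7381, -0.3795], [-0.4723, -0.5676, 0.6744, -0.6767], [0.0, 0.0, 0.0, 1.0]]
jig [(0.85, [218, 218, 288, 269])]
bracket [(0.76, [298, 310, 366, 377]), (0.71, [214, 295, 258, 364]), (0.7, [286, 244, 345, 289])]
disc [(0.67, [137, 242, 184, 276])]
collar [(0.59, [284, 160, 313, 182]), (0.5, [362, 202, 485, 280])]
carton [(0.58, [167, 147, 232, 202])]
hammer [(0.79, [363, 204, 485, 284])]
top [[487.39527074411103, 0.0, 271.6725295727023], [0.0, 487.39527074411103, 201.08070263220262], [0.0, 0.0, 1.0]] [[-0.0289, -0.999, -0.033, 0.1613], [0.9898, -0.0332, 0.1386, -0.5669], [-0.1396, -0.0286, 0.9898, -0.88], [0.0, 0.0, 0.0, 1.0]]
jig [(0.84, [245, 202, 307, 268])]
bracket [(0.94, [333, 285, 392, 348]), (0.79, [391, 230, 463, 282]), (0.69, [311, 178, 376, 226])]
disc [(0.76, [204, 302, 258, 352])]
collar [(0.79, [200, 100, 237, 137])]
carton [(0.57, [109, 176, 175, 250])]
hammer [(0.9, [329, 79, 458, 124]), (0.73, [314, 181, 377, 224])]
{'time_s': 0.7, 'tool_pos': [0.281, 0.586, 0.223], 'tool_rot': [179.99, 0.002, 154.34], 'force': [0.115, 0.369, 1.323]}
```

View pics/top.png

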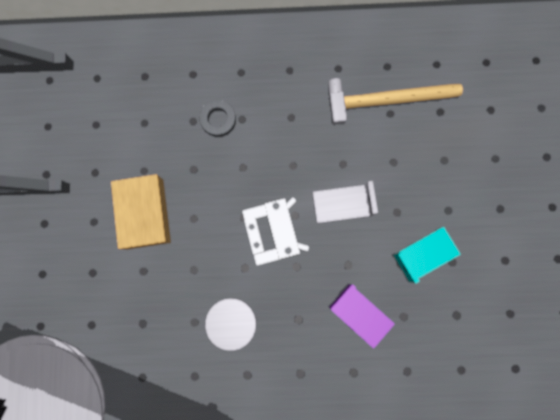

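View pics/side.png

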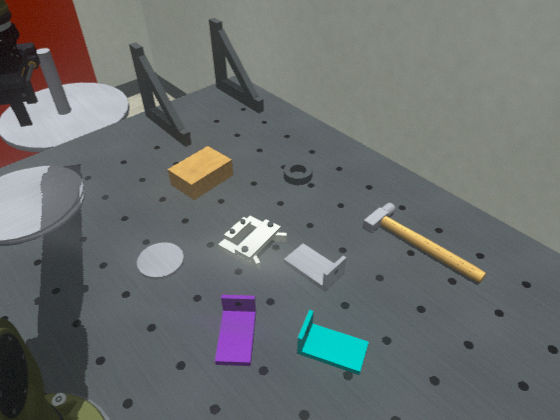

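Top: the jig is the white part at (272,232), with its mouth to the right, and the stop and carton are at its left. There are three bracket-shaped things: grey at (345,203) with its upright at (373,197), cyan at (428,255), and purple at (362,316). The grey one is steel-coloured, in line with the mouth, and has its upright facing away from the jig, so it is the bracket. I'll fit both models to the silhouettes in both views and confirm it in a crop.

```bash
cat >> h.py <<'E'
from scipy.optimize import minimize
from itertools import product
box=lambda x0,x1,y0,y1,z0,z1: np.array(list(product((x0,x1),(y0,y1),(z0,z1))))/1000.
BR=[box(-55,55,-30,30,0,12),box(-55,-47,-30,30,0,50)]
def cheek(s): return np.array([[x,s*y,z] for x,y in((-40,46),(-40,53),(-20,34),(-20,53)) for z in(0,20)])/1000.
JG=[box(-20,65,34,54,0,16),box(-20,65,-54,-34,0,16),box(-20,20,-54,54,16,30),box(45,65,-34,34,0,28)]
def proj(cam,P):
    V=cam["view"];K=cam["intrinsics"];q=P@V[:3,:3].T+V[:3,3];q=q*[1,-1,-1];q=q@K.T
    return q[:,:2]/q[:,2:]
def world(parts,p):
    c,s=np.cos(p[2]),np.sin(p[2]);R=np.array([[c,-s,0],[s,c,0],[0,0,1]])
    z=p[3] if len(p)>3 else 0
    return [a@R.T+[p[0],p[1],z] for a in parts]
S=4
def render(cam,parts,p):
    m=np.zeros((420*S,560*S),np.uint8)
    for w in world(parts,p):
        h=cv2.convexHull(((proj(cam,w)+.5)*S).astype(np.float32)); cv2.fillConvexPoly(m,np.round(h).astype(np.int32),1)
    return cv2.resize(m.astype(np.float32),(560,420),interpolation=cv2.INTER_AREA)
def fit(cams,masks,parts,p0,z=False):
    def cost(v):
        p=np.array(p0,float)+np.array(v)*([.01,.01,.1]+[.01])[:len(v)] if len(v)==3 else np.r_[p0,0]+np.array(v)*[.01,.01,.1,.01]
        return sum(1-np.minimum(a:=render(c,parts,p),m).sum()/np.maximum(a,m).sum() for c,m in zip(cams,masks))
    n=4 if z else 3
    r=minimize(cost,np.zeros(n),method="Nelder-Mead",options=dict(initial_simplex=np.vstack([np.zeros(n),np.eye(n)]),maxiter=300,xatol=.01,fatol=1e-5))
    return np.r_[p0,[0]*(n-3)]+r.x*np.array([.01,.01,.1,.01])[:n],r.fun
def ground(cam,uv,z=0.):
    V=cam["view"];K=cam["intrinsics"];d=np.linalg.inv(K)@[uv[0],uv[1],1.];d=(d*[1,-1,-1])@V[:3,:3];o=-V[:3,:3].T@V[:3,3]
    return o+d*(z-o[2])/d[2]
def outline(cam,img,parts,p,col):
    for w in world(parts,p):
        h=cv2.convexHull(proj(cam,w).astype(np.float32)); cv2.polylines(img,[np.round(h*16).astype(np.int32)],True,col,1,cv2.LINE_AA,4)
E
cat > m.py <<'E'
from h import *
import pickle
d=pickle.load(open("d.pkl","rb"));T,Sd=d["top"],d["side"]
JP=JG+[cheek(1),cheek(-1)]
pick=lambda c,n,u:min(d[c,n],key=lambda s:abs(s["extent"][0]-u))["pixels"].astype(np.float32)
jm=[pick("top","jig",245),pick("side","jig",218)];bm=[pick("top","bracket",311),pick("side","bracket",286)]
g=ground(T,(276,232),.02);a=ground(T,(373,197),.03);b=ground(T,(316,207),.01);print(g,a,b)
yaw=np.arctan2(*(b-a)[1::-1])
ims=[T["frame"].copy(),Sd["frame"].copy()]
for nm,ms,P,p0,col in(("jig",jm,JP,[g[0],g[1],yaw+.1],(255,0,0)),("br",bm,BR,[*((a+b)/2)[:2],yaw],(0,255,0))):
    for lab,cs,mm,z in(("both",[T,Sd],ms,False),("both+z",[T,Sd],ms,True),("top",[T],ms[:1],False),("side",[Sd],ms[1:],False)):
        p,f=fit(cs,mm,P,p0,z);print(nm,lab,np.round(p,4),round(np.degrees(p[2]),2),round(f,3))
        if lab=="both": 
            for c,i in zip((T,Sd),ims): outline(c,i,P,p,col)
c=[cv2.resize(ims[0][165:285,230:390],None,fx=5,fy=5)[:600],cv2.resize(ims[1][200:300,205:355],None,fx=4,fy=4)]
save("pics/c1.png",cv2.resize(c[0],(640,480)));save("pics/c2.png",c[1])
a=cv2.resize(c[0],(600,450));b=cv2.resize(c[1],(600,400))
save("pics/c3.png",np.hstack([cv2.resize(a,(400,300)),cv2.resize(b,(400,300))]))
E
python3 m.py
```

```text
[0.51456006 0.13758179 0.02      ] [ 0.57472707 -0.04951154  0.03      ] [0.56163101 0.05837084 0.01      ]
jig both [0.5218 0.127  1.8136] 103.91 0.194
jig both+z [5.2160e-01 1.2690e-01 1.8135e+00 8.0000e-04] 103.91 0.193
jig top [0.5203 0.1268 1.7989] 103.07 0.067
jig side [0.525  0.1263 1.8168] 104.09 0.083
br both [0.5687 0.0058 1.6662] 95.47 0.151
br both+z [0.5671 0.0049 1.6691 0.0046] 95.63 0.129
br top [0.567  0.006  1.6704] 95.7 0.03
br side [0.5711 0.0053 1.6798] 96.24 0.049
```

View pics/c1.png

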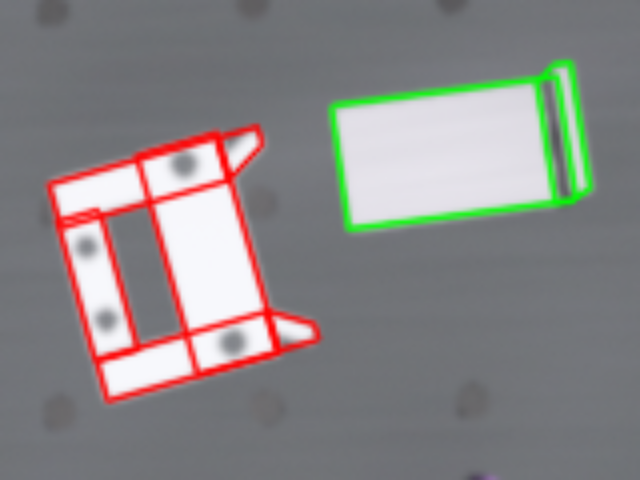

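The fit matches well: both outlines lie on the picture, and the free-z fit gives z of about 0 to 4 mm. The jig is at (0.522, 0.127) heading 103.6°. The bracket sits 17 mm to the lane's right, turned -8°, with its front edge 34 mm short of the mouth.

Plan:
1. Turn the tool so that tool x is jig y and tool y is jig x.
2. Square the bracket up by pushing its right side with both fingertips.
3. Push it home from the rear face.

play_rows(
  steps=[
    [[0,0,0,0,0,-0.137,0.04],[0,0,0,0,0,-0.137,0.04],[0,0,0,0,0,-0.137,0.04],[0,0,0,0,0,-0.137,0.04],[0,0,0,0,0,-0.137,0.04],[-0.013,-0.03,0,0,0,0,0.04],[-0.013,-0.04,0,0,0,0,0.04],[-0.013,-0.04,0,0,0,0,0.04],[-0.013,-0.04,0,0,0,0,0.04],[-0.013,-0.04,0,0,0,0,0.04],[-0.013,-0.04,0,0,0,0,0.04],[-0.013,-0.04,0,0,0,0,0.04]],
  ],
)

```text
time_s: 1.9
tool_pos: [0.4341, 0.3433, 0.2229]
tool_rot: [180.0, 0.0, -166.4]
force: [0.8, -0.3, -1.2]
grip_width: 0.0398
grasp_force: 0.0
```

play_rows(
  steps=[
    [[-0.013,-0.04,0,0,0,0,0.04],[-0.013,-0.04,0,0,0,0,0.04],[-0.013,-0.04,0,0,0,0,0.04],[-0.013,-0.04,0,0,0,0,0.04],[-0.013,-0.04,0,0,0,0,0.04],[-0.013,-0.04,0,0,0,0,0.04],[-0.013,-0.04,0.02,0,0,0,0.04],[-0.013,-0.04,0.03,0,0,0,0.04],[-0.013,-0.03,0.03,0,0,0,0.04],[-0.013,-0.02,0.02,0,0,0,0.04],[0,0,0,0,0,0,0.04],[0,0,0,0,0,0,0.04]],
  ],
)

```text
time_s: 3.1
tool_pos: [0.6457, 0.017, 0.1231]
tool_rot: [180.0, -0.1, -166.4]
force: [0.7, 1.8, 0.9]
grip_width: 0.0399
grasp_force: 0.0
```

```bash
cat > s.py <<'E'
from h import *
J=np.array([.522,.1268]);a=np.radians(103.6)
o=get_obs();p=np.array(o["tool_pos"]);r=p[:2]-J
print("t",o["time_s"],"along %.4f lat %.4f z %.4f"%(r@[np.cos(a),np.sin(a)],r@[-np.sin(a),np.cos(a)],p[2]),"rot",np.round(o["tool_rot"],2),"F",np.round(o["force"],1),"w",round(o["grip_width"],4),np.round(p,4))
E
python3 s.py
```

```text
t 3.1 along -0.1358 lat -0.0944 z 0.1231 rot [ 1.7997e+02 -7.0000e-02 -1.6645e+02] F [0.7 1.8 0.9] w 0.0399 [0.6457 0.017  0.1231]
```

play_rows(
  steps=[
    [[0,0,0.03,0,0,0,0.04],[0,0,0.03,0,0,0,0.04],[0,0,0.03,0,0,0,0.04],[0,0,0.015,0,0,0,0.04],[0,0,0.008,0,0,0,0.04],[0,0,0.005,0,0,0,0.04],[0,0,0,0,0,0,0.04],[0.01,0,0,0,0,0,0.04],[0.006,0,0,0,0,0,0.04],[0.004,0,0,0,0,0,0.04],[0.003,0,0,0,0,0,0.04],[0.003,0,0,0,0,0,0.04]],
  ],
)

```text
time_s: 4.3
tool_pos: [0.6206, 0.0108, 0.0059]
tool_rot: [180.0, 0.0, -166.4]
force: [-0.8, -1.3, 0.0]
grip_width: 0.04
grasp_force: 0.0
```

play_rows(
  steps=[
    [[0.003,0,0,0,0,0,0.04],[0.003,0,0,0,0,0,0.04],[0.003,0,0,0,0,0,0.04],[0.003,0,0,0,0,0,0.04],[0.003,0,0,0,0,0,0.04],[0.002,0,0,0,0,0,0.04],[0.002,0,0,0,0,0,0.04],[0.002,0,0,0,0,0,0.04],[0.002,0,0,0,0,0,0.04],[0,0,0,0,0,0,0.04]],
  ],
)

```text
time_s: 5.3
tool_pos: [0.5981, 0.0053, 0.0056]
tool_rot: [180.0, -0.0, -166.4]
force: [0.9, 1.5, 0.6]
grip_width: 0.04
grasp_force: 0.8
```

```bash
python3 s.py; cat > v.py <<'E'
from h import *
import sys
n=sys.argv[1]
J=np.array([.522,.1268]);a=np.radians(103.6)
T=read_camera("top");s=silhouettes("top","bracket")
print([(round(x["p"],2),x["extent"]) for x in s])
im=T["frame"].copy();outline(T,im,BR,[float(x) for x in sys.argv[2:5]],(0,255,0)) if len(sys.argv)>2 else None
save(f"pics/{n}.png",cv2.resize(im[165:285,230:390],None,fx=5,fy=5))
E
python3 v.py v1
```

```text
t 5.3 along -0.1360 lat -0.0454 z 0.0056 rot [ 180.     -0.   -166.41] F [0.9 1.5 0.6] w 0.04 [0.5981 0.0053 0.0056]
[(0.91, [317.1, 200.9, 348.3, 234.1]), (0.75, [437.4, 228.6, 464.1, 258.4]), (0.67, [330.1, 287.7, 363.0, 336.9])]
```

View pics/v1.png

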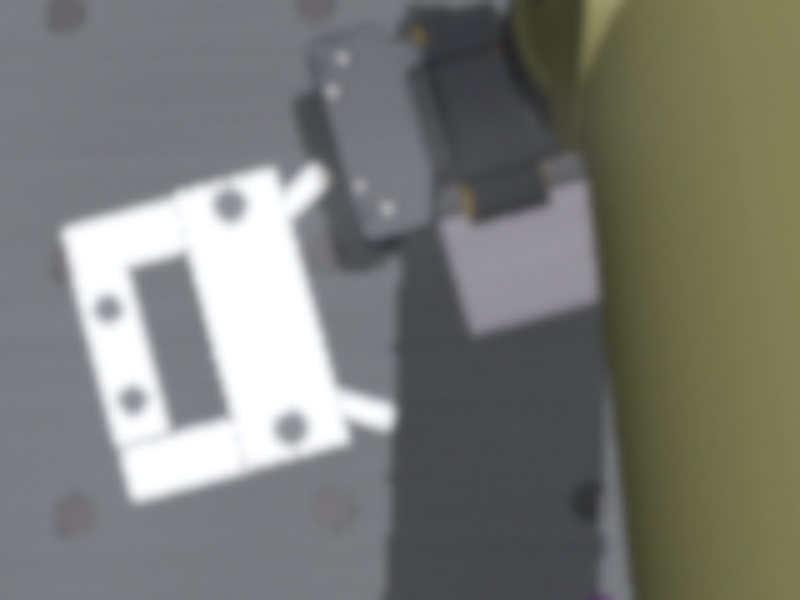

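The bracket's front edge, from (445,225) to (475,335), is now parallel to the jig. I'll back off, lift, move behind the bracket while turning 90°, and measure again.

play_rows(
  steps=[
    [[-0.01,0,0,0,0,0,0.03],[-0.02,0,0,0,0,0,0.03],[0,0,-0.03,0,0,0,0.03],[0,-0.02,-0.04,0,0,0,0.03],[0,-0.04,-0.03,0,0,0,0.03],[0,-0.04,0,0,0,0,0.03],[0.02,-0.02,0,0,0,0,0.03],[0.02,-0.01,0,0,0,0,0.03],[0.02,0,0,0,0,0,0.03],[0.015,0,0,0,0,0,0.03]],
  ],
)

```text
time_s: 6.4
tool_pos: [0.5837, -0.1333, 0.1051]
tool_rot: [-180.0, -0.1, -166.5]
force: [-0.2, -0.7, -0.1]
grip_width: 0.0298
grasp_force: 0.0
```

play_rows(
  steps=[
    [[0,0,0,0,0,0.143,0.03],[0,0,0,0,0,0.143,0.03],[0,0,0,0,0,0.143,0.03],[0,0,0,0,0,0.143,0.03],[0,0,0,0,0,0.143,0.03],[0,0,0,0,0,0.143,0.03],[0,0,0,0,0,0.143,0.03],[0,0,0,0,0,0.143,0.03],[0,0,0,0,0,0.143,0.03],[0,0,0,0,0,0.143,0.03],[0,0,0,0,0,0.141,0.03],[0,0,0,0,0,0,0.03]],
  ],
)

```text
time_s: 7.6
tool_pos: [0.5851, -0.1318, 0.1052]
tool_rot: [-179.9, 0.0, 103.6]
force: [0.6, -0.3, 0.6]
grip_width: 0.0301
grasp_force: 0.0
```

```bash
python3 s.py; cat > m2.py <<'E'
from h import *
import sys
J=np.array([.522,.1268]);a=np.radians(103.6);u=np.array([np.cos(a),np.sin(a)]);nn=np.array([-u[1],u[0]])
g0=J+float(sys.argv[2])*u+float(sys.argv[3])*nn
ims=[]
# per-camera relative to jig fits: top (.5203,.1268,103.07), side (.525,.1263,104.09)
for c,jf,sl in(("top",(.5203,.1268),(165,285,230,390)),("side",(.525,.1263),(200,305,215,355))):
    C=read_camera(c);s=silhouettes(c,"bracket")
    q=proj(C,np.array([[*g0,.01]]))[0]
    x=min(s,key=lambda x:np.hypot((x["extent"][0]+x["extent"][2])/2-q[0],(x["extent"][1]+x["extent"][3])/2-q[1]))
    m=x["pixels"].astype(np.float32)
    p,f=fit([C],[m],BR,[*g0,a]);r=p[:2]-np.array(jf)
    print(c,round(x["p"],2),"cost %.3f along %.4f lat %.4f rel yaw %.2f"%(f,r@u,r@nn,np.degrees(p[2]-a)))
    im=C["frame"].copy();outline(C,im,BR,p,(0,255,0))
    k=sl;ims.append(cv2.resize(im[k[0]:k[1],k[2]:k[3]],(400,300),interpolation=cv2.INTER_CUBIC))
save(f"pics/{sys.argv[1]}.png",np.hstack(ims))
E
python3 m2.py v2 -.13 0.003
```

```text
t 7.6 along -0.2662 lat -0.0005 z 0.1052 rot [-1.7992e+02  3.0000e-02  1.0356e+02] F [ 0.6 -0.3  0.6] w 0.0301 [ 0.5851 -0.1318  0.1052]
top 0.6 cost 0.048 along -0.1318 lat -0.0036 rel yaw 0.00
side 0.73 cost 1.000 along -0.1288 lat 0.0058 rel yaw 0.00
```

View pics/v2.png

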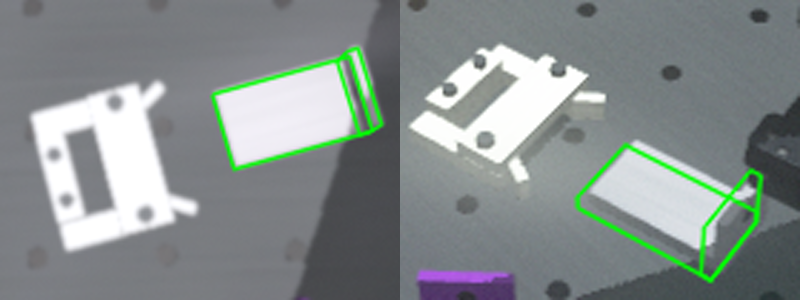

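Top view: the bracket fit lies on its outline, at along -132 mm and lateral -3.6 mm, parallel to the lane. The side-view fit failed (the net picked the wrong thing), but the picture shows the bracket flat and clear of the tool. Next I go down behind it and push, drifting slightly to the left.

play_rows(
  steps=[
    [[0,0.005,0.03,0,0,0,0.03],[0,0,0.03,0,0,0,0.03],[0,0,0.025,0,0,0,0.03],[0,0,0.01,0,0,0,0.03],[0,0,0.004,0,0,0,0.03],[0.02,0,0,0,0,0,0.03],[0.02,0,0,0,0,0,0.03],[0.01,0,0,0,0,0,0.03],[0.005,0,0,0,0,0,0.03],[0.004,0,0,0,0,0,0.03],[0.004,0,0,0,0,0,0.03],[0.004,0,0,0,0,0,0.03]],
  ],
)

```text
time_s: 9.0
tool_pos: [0.5745, -0.066, 0.0068]
tool_rot: [180.0, 0.1, 103.5]
force: [0.6, -2.3, 0.4]
grip_width: 0.0302
grasp_force: 0.9
```

play_rows(
  steps=[
    [[0.004,-0.0005,0,0,0,0,0.03],[0.004,-0.0005,0,0,0,0,0.03],[0.004,-0.0005,0,0,0,0,0.03],[0.004,-0.0005,0,0,0,0,0.03],[0.004,-0.0005,0,0,0,0,0.03],[0.004,-0.0005,0,0,0,0,0.03],[0.004,-0.0005,0,0,0,0,0.03],[0.002,0,0,0,0,0,0.03],[0,0,0,0,0,0,0.03]],
  ],
)

```text
time_s: 9.9
tool_pos: [0.5638, -0.0362, 0.0066]
tool_rot: [180.0, -0.0, 103.6]
force: [1.5, -1.8, 2.0]
grip_width: 0.0303
grasp_force: 1.3
```

```bash
python3 s.py;python3 m2.py v3 -.10 0
```

```text
t 9.9 along -0.1683 lat -0.0023 z 0.0066 rot [ 1.7999e+02 -3.0000e-02  1.0361e+02] F [ 1.5 -1.8  2. ] w 0.0303 [ 0.5638 -0.0362  0.0066]
top 0.74 cost 0.167 along -0.0971 lat -0.0006 rel yaw 1.33
side 0.6 cost 0.773 along -0.0897 lat -0.0007 rel yaw 1.47
```

View pics/v3.png

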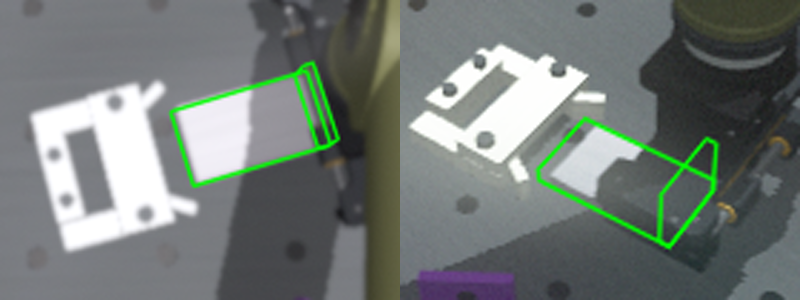

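The top view shows the foot entering centred between the cheeks: the front edge runs from (172,110) to (193,186), and the lane axis passes through it. I'll continue straight.

play_rows(
  steps=[
    [[0.004,0,0,0,0,0,0.03],[0.004,0,0,0,0,0,0.03],[0.004,0,0,0,0,0,0.03],[0.004,0,0,0,0,0,0.03],[0.004,0,0,0,0,0,0.03],[0.004,0,0,0,0,0,0.03],[0.004,0,0,0,0,0,0.03],[0.004,0,0,0,0,0,0.03]],
  ],
)

```text
time_s: 10.9
tool_pos: [0.556, -0.0053, 0.0064]
tool_rot: [-180.0, -0.0, 103.6]
force: [0.7, -2.6, -0.7]
grip_width: 0.03
grasp_force: 1.5
```

play_rows(
  steps=[
    [[0.004,0,0,0,0,0,0.03],[0.004,0,0,0,0,0,0.03],[0.004,0,0,0,0,0,0.03],[0.004,0,0,0,0,0,0.03],[0.004,0,0,0,0,0,0.03],[0.004,0,0,0,0,0,0.03]],
  ],
)

```text
time_s: 11.5
tool_pos: [0.5505, 0.018, 0.0064]
tool_rot: [-180.0, -0.0, 103.6]
force: [1.3, -2.0, -1.8]
grip_width: 0.0303
grasp_force: 1.3
```

```bash
python3 s.py;python3 m2.py v4 -.04 0
```

```text
t 11.5 along -0.1125 lat -0.0021 z 0.0064 rot [-1.7999e+02 -1.0000e-02  1.0358e+02] F [ 1.3 -2.  -1.8] w 0.0303 [0.5505 0.018  0.0064]
top 0.9 cost 0.452 along -0.0349 lat -0.0005 rel yaw -0.29
side 0.96 cost 1.000 along -0.0388 lat 0.0028 rel yaw 0.00
```

View pics/v4.png

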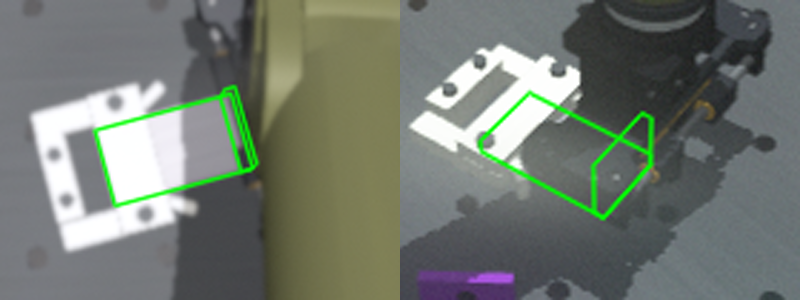

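The foot is under the bridge and centred, and the push force stays at 2 to 3 N. There are about 38 mm to go.

play_rows(
  steps=[
    [[0.004,0,0,0,0,0,0.03],[0.004,0,0,0,0,0,0.03],[0.004,0,0,0,0,0,0.03],[0.004,0,0,0,0,0,0.03],[0.004,0,0,0,0,0,0.03],[0.004,0,0,0,0,0,0.03],[0.004,0,0,0,0,0,0.03],[0.002,0,0,0,0,0,0.03],[0,0,0,0,0,0,0.03]],
  ],
)

```text
time_s: 12.6
tool_pos: [0.5438, 0.0474, 0.0067]
tool_rot: [180.0, -0.0, 103.6]
force: [1.6, -2.9, 0.8]
grip_width: 0.0294
grasp_force: 1.3
```

play_rows(
  steps=[
    [[0.001,0,0,0,0,0,0.03],[0.001,0,0,0,0,0,0.03],[0.001,0,0,0,0,0,0.03],[0.001,0,0,0,0,0,0.03],[0,0,0,0,0,0,0.03]],
  ],
)

```text
time_s: 13.1
tool_pos: [0.5428, 0.0507, 0.0066]
tool_rot: [180.0, -0.0, 103.6]
force: [2.0, -3.8, 3.5]
grip_width: 0.0298
grasp_force: 2.2
```

play_rows(
  steps=[
    [[0.001,0,0,0,0,0,0.03],[0.001,0,0,0,0,0,0.03],[0,0,0,0,0,0,0.03]],
  ],
)

```text
time_s: 13.4
tool_pos: [0.5425, 0.0518, 0.0066]
tool_rot: [180.0, 0.1, 103.6]
force: [1.0, -6.3, 3.2]
grip_width: 0.03
grasp_force: 3.1
```

```bash
python3 s.py
```

```text
t 13.4 along -0.0777 lat -0.0023 z 0.0066 rot [1.7998e+02 6.0000e-02 1.0356e+02] F [ 1.  -6.3  3.2] w 0.03 [0.5425 0.0518 0.0066]
```

play_rows(
  steps=[
    [[0.001,0,0,0,0,0,0.03],[0.001,0,0,0,0,0,0.03],[0,0,0,0,0,0,0.03]],
  ],
)

```text
time_s: 13.7
tool_pos: [0.5423, 0.0517, 0.0067]
tool_rot: [180.0, 0.2, 103.5]
force: [1.8, -9.1, 2.7]
grip_width: 0.03
grasp_force: 4.9
```

play_rows(
  steps=[
    [[0.001,0,0,0,0,0,0.03],[0.001,0,0,0,0,0,0.03],[0,0,0,0,0,0,0.03]],
  ],
)

```text
time_s: 14.0
tool_pos: [0.5421, 0.0517, 0.0067]
tool_rot: [180.0, 0.3, 103.4]
force: [3.1, -13.8, 1.2]
grip_width: 0.03
grasp_force: 6.8
```

```bash
python3 s.py;python3 m2.py v5 -.01 0
```

```text
t 14.0 along -0.0777 lat -0.0019 z 0.0067 rot [179.97   0.3  103.41] F [  3.1 -13.8   1.2] w 0.03 [0.5421 0.0517 0.0067]
top 0.57 cost 0.622 along -0.0018 lat 0.0003 rel yaw 0.27
side 0.59 cost 1.000 along -0.0088 lat 0.0028 rel yaw 0.00
```

View pics/v5.png

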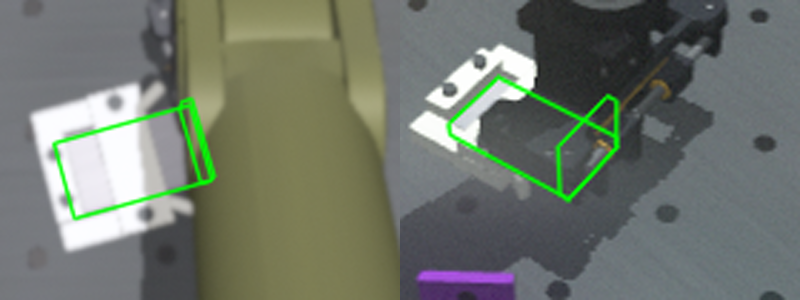

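The bracket stopped hard, with force rising and no motion. I'll back off straight and look closely at the front edge.

play_rows(
  steps=[
    [[-0.005,0,0,0,0,0,0.03],[-0.01,0,0,0,0,0,0.03],[-0.03,0,0,0,0,0,0.03],[-0.03,0,-0.02,0,0,0,0.03],[-0.04,0,-0.04,0,0,0,0.03],[-0.04,0,-0.04,0,0,0,0.03],[-0.04,0,-0.04,0,0,0,0.03],[0,0,0,0,0,0,0.03]],
  ],
)

```text
time_s: 15.0
tool_pos: [0.587, -0.1259, 0.138]
tool_rot: [179.5, 0.3, 103.2]
force: [0.2, -0.8, 0.7]
grip_width: 0.03
grasp_force: 0.0
```

```bash
python3 s.py; python3 - <<'E'
from h import *
T=read_camera("top")["frame"][190:280,235:325];S=read_camera("side")["frame"][205:305,205:325]
save("pics/v6.png",np.hstack([cv2.resize(T,(400,400),interpolation=cv2.INTER_CUBIC),cv2.resize(S,(400,400),interpolation=cv2.INTER_CUBIC)]))
E
```

```text
t 15.0 along -0.2609 lat -0.0037 z 0.1380 rot [179.5    0.28 103.2 ] F [ 0.2 -0.8  0.7] w 0.03 [ 0.587  -0.1259  0.138 ]
```

View pics/v6.png

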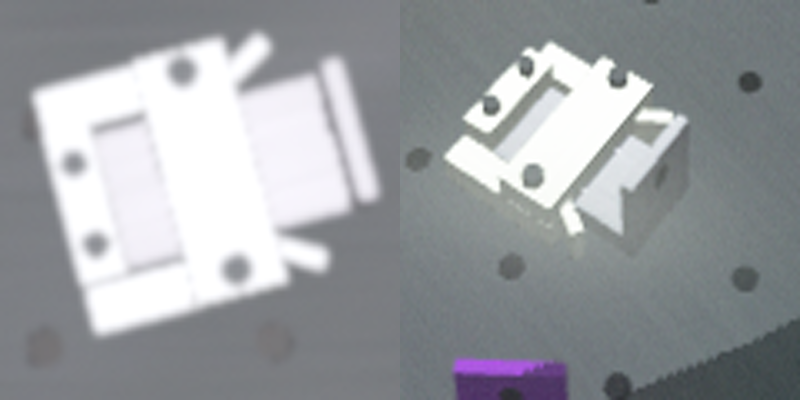

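The top picture shows the foot's front edge against the stop, from (95,130) to (125,268), with no dark gap. In both views the bracket is centred and flat. One more gentle push with closed fingers, near the middle of the rear face, will let it seat squarely by itself.

play_rows(
  steps=[
    [[0,-0.003,0.04,0,0,0,0],[0.02,0,0.04,0,0,0,0],[0.02,0,0.03,0,0,0,0],[0.02,0,0.015,0,0,0,0],[0.02,0,0.006,0,0,0,0],[0.03,0,0,0,0,0,0],[0.03,0,0,0,0,0,0],[0.02,0,0,0,0,0,0],[0.01,0,0,0,0,0,0],[0.005,0,0,0,0,0,0],[0.003,0,0,0,0,0,0],[0,0,0,0,0,0,0]],
  ],
)

```text
time_s: 16.3
tool_pos: [0.5385, 0.0508, 0.0006]
tool_rot: [-179.9, 0.1, 103.5]
force: [2.0, -3.7, -0.5]
grip_width: 0.0006
grasp_force: 2.3
```

play_rows(
  steps=[
    [[0.001,0,0,0,0,0,0],[0.001,0,0,0,0,0,0],[0.001,0,0,0,0,0,0],[0.001,0,0,0,0,0,0],[0.001,0,0,0,0,0,0],[0.001,0,0,0,0,0,0],[0,0,0,0,0,0,0]],
  ],
)

```text
time_s: 17.0
tool_pos: [0.5385, 0.0508, 0.0011]
tool_rot: [-180.0, 0.5, 103.3]
force: [4.1, -15.4, 1.5]
grip_width: 0.0008
grasp_force: 7.7
```

```bash
python3 s.py
```

```text
t 17.0 along -0.0777 lat 0.0018 z 0.0011 rot [-179.98    0.46  103.3 ] F [  4.1 -15.4   1.5] w 0.0008 [0.5385 0.0508 0.0011]
```

play_rows(
  steps=[
    [[-0.006,0,-0.001,0,0,0,0],[-0.01,0,-0.002,0,0,0,0],[-0.03,0,0,0,0,0,0],[-0.03,0,-0.02,0,0,0,0],[-0.04,0,-0.04,0,0,0,0],[-0.04,0,-0.04,0,0,0,0],[-0.04,0,-0.04,0,0,0,0],[0,0,0,0,0,0,0],[0,0,0,0,0,0,0]],
  ],
)

```text
time_s: 17.9
tool_pos: [0.5805, -0.1188, 0.1309]
tool_rot: [179.9, -0.1, 103.5]
force: [-0.7, 0.8, -0.6]
grip_width: 0.0002
grasp_force: 0.0
```

```bash
python3 s.py; python3 - <<'E'
from h import *
T=read_camera("top")["frame"]
save("pics/v7.png",np.hstack([cv2.resize(T[190:280,235:325],(400,400),interpolation=cv2.INTER_CUBIC),cv2.resize(T,(400,400))]))
E
```

```text
t 17.9 along -0.2525 lat 0.0009 z 0.1309 rot [ 1.7994e+02 -6.0000e-02  1.0349e+02] F [-0.7  0.8 -0.6] w 0.0002 [ 0.5805 -0.1188  0.1309]
```

View pics/v7.png

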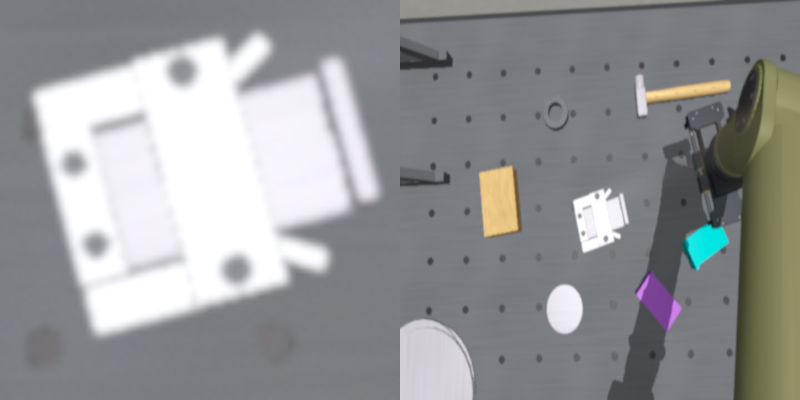

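The bracket is square against the stop, the other objects haven't moved, and the tool is clear.

```bash
python3 -c "
from cell import *
print(sign_off())"
```

```text
the job is handed in; nothing more can be done
None
```

The steel bracket is under the bridge and square against the stop, pushed only; the arm has backed off, the other objects are where they were, and the job was handed in at about 18 s, with no verdict returned.

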